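# Nest the edge guard onto the aligner stage base

### The job

Put the loose blue angle guard back onto the black stage base: slip its foot under the base's bright edge angle, then push the guard fully home so that its upright lies flush against the face of the base along its whole length and its end rests against the red stop. Press gently, and leave the tweezer stand, the wafer case and the mask box where they are.

Things in the scene. Friction and masses are not known exactly. Their poses are not given: they have to be found in the camera images.
- guard_mid (a point): Loose blue L-section guard, 150 mm long, 0.2 to 0.4 kg: upright leg 8 mm thick, 50 mm high (can be pinched across from above), and a foot 5 mm thick flat on the bench reaching 40 mm from the upright's inner face. Point: centre of the upright (half-way along, 25 mm up, 4 mm outside the inner face). z up, x from the upright towards the foot, y along the length.
- guard_toe (a point): Middle of the free front edge of the guard's foot, 44 mm ahead (x) of guard_mid and 2.5 mm above the bench; same axes as guard_mid.
- base_edge (a point): Fixed black stage base, 150 mm wide (y), 130 deep (x), 50 high (low stage on top, 66 mm behind the face, to 76 mm), bright angle along its near edge; the front 90 mm of its underside is clear, 8 mm above the bench. Point: on the bench under the middle of the near face; x into the base, y along the face, z up. Fully home, guard_mid is at x -4, y 0, z 25 mm here, axes agreeing, ends level.
- stop_mid (a point): Centre of a fixed red stop block at one end of the base (its +y or its -y end), 12 mm along the base's y, 58 mm high, reaching 25 mm in front of the base's face and 25 mm behind it, down to the bench. The point is 81 mm from base_edge along y; the guard's end rests on the block's inner side, 75 mm from base_edge.
- stand_mid (a point): Bystander: black round tweezer stand, 68 mm across, 50 mm high body with tweezers up to 128 mm; point at its axis, 25 mm up.
- case_mid (a point): Bystander: white round wafer case, 120 mm across, 23 mm high; point at its centre.
- mask_box_mid (a point): Bystander: clear mask box, 140 x 140 mm, 34 mm high; point on its axis, 15 mm up.
- noses (a point): Midway between two sprung rollers (36 mm across) under the base, 26 mm behind its face and 45 mm either side of its middle, hanging to 3.5 mm above the bench. The foot lifts them; each presses it down with 2 to 3 N, so the guard drags: pushing it takes about 4 to 10 N here, and one end may lag or swing out. Pushed high on its upright the guard tips: push low. Axes as base_edge.
- bumper_mid (a point): Small black rubber bumper on the side of the base at the other, open end: 8 to 24 mm behind the face, 24 to 48 mm above the bench, sticking 11 mm out. The guard's foot passes below it. Point at its centre.
Not all that is in view belongs to the job. Of the things like the part that bears guard_mid, leave any that is pink; of the rest the larger one is meant. What is shaped like the part that bears base_edge but pink is not meant.

How it is judged:
At the end, for the whole second after the job is handed in: The guard rests on the bench nested on the base: foot under the base, upright within 2.5 mm of the base's face and parallel to it within 0.025 rad, its ends level with the ends of the base within 3 mm (end against the red stop), upright within 0.05 rad of vertical, at rest and released (x of guard_mid in the frame of base_edge between -0.0065 and -0.002 m and y of guard_mid in the frame of base_edge between -0.003 and 0.003 m and x of guard_toe in the frame of base_edge above 0.035 m and angle between the y axis of guard_mid and the y axis of base_edge, either way round below 0.025 rad and angle between guard_mid's own z axis and vertical below 0.05 rad and height (world z) of guard_toe below 0.005 m and linear speed of guard below 0.01 m/s); the robot touches nothing.
It fails at once if the guard is pressed against the base with more than 40 N (contact force between guard and base above 40 N).
It fails at once if the guard is pressed against the red stop with more than 40 N (contact force between guard and stop above 40 N).
It fails at once if the tweezer stand is moved by more than 15 mm (distance of stand_mid from where it was at the start of the episode above 0.015 m).
It fails at once if the wafer case is moved by more than 15 mm (distance of case_mid from where it was at the start of the episode above 0.015 m).
It fails at once if the mask box is moved by more than 15 mm (distance of mask_box_mid from where it was at the start of the episode above 0.015 m).
It also fails if it takes over 54 s, if anything falls off the work surface, if the arm or the gripper's body presses on something with over 40 N, if the wrist force passes 120 N, or if a joint passes its speed limit or range.

### The arm

A 6-joint arm with a two-finger parallel gripper is mounted at the origin on the work surface. World frame = base frame: x ahead of the robot, y to its left, z up, the work surface at z = 0. Lengths are in m, angles in rad, forces in N, time in s.
With the tool pointing down it reaches from about 0.35 to 0.725 m from the base axis. Payload 6 kg.
Tool frame: the origin (TCP) lies at the very end of the fingers, on their centre line; the grasp point (between the pads) lies 19 mm behind it (hold_point_z is the distance from the TCP to the grasp point, in m); y points along the fingers, x is the direction in which the jaws open and shut, and the axes are right-handed (so a half turn about y gives the same grasp; the last joint's range is limited). The gripper opens to 85 mm and grips with 20 to 120 N. Pads are 22 mm wide; open, the fingers measure 114 mm over their backs; the gripper's body (76 mm by 85 mm) begins 54 mm behind the grasp point. The pads swing forward as they close: fully open they stand 13 mm farther back than shut.
Start: joints at [1.586, 0.04, 0.085, 0, -1.615, -0.334], TCP at [0.188, 0.57, 0.203] pointing down, gripper open.
Joint ranges: [-2.56, 2.56], [-1.29, 2.01], [-1.08, 1.49], [-3.29, 1.98], [-2.81, -0.18], [-2.99, 2.99]. Speed limits (rad/s): [2.57, 2.57, 3.01, 3.14, 3.14, 3.14].

### API

Orientations are given as a rotation vector (axis times angle).
In Python, from workcell import state, capture, camera_model, finish_job, hold_point_z gives the robot as it stands.
- The arm moves only by the shell command python3 -m pendant 'ROWS' [FORCE]. ROWS is a JSON object of lists of equal length, an entry for each row: "grip": the opening, from 0 (shut) to 1 (fully open); "xyz": the shift along the world's x, y, z in mm, a list of three; "twist": the turn about the world's z in rad. A call has 1 to 5 rows; each row is the pose to reach, as a shift and turn from the pose commanded when the call began; what a row does not reach only later rows make up. A row lasts 1/10 s, in which the tool goes at most 50 mm and 8.59 degrees, less where a joint would pass 70% of its speed; a pose out of reach is approached as far as the arm can. A call with a gripper value outside its range is refused whole. The fingers move at their own pace and stop on an object; FORCE is the grip in N (left out, the last holds). Time passes only in rows, so rows that repeat a pose let the fingers close. It gives the time, the measured TCP pose, the force and the opening at its end, in the units of the state.
- state(): the state, without advancing time (a new reading comes with each control period).
- capture(name): name is "scene" or "top" or "wrist"; returns the picture (384x512x3 uint8, blue, green, red); there is no depth.
- camera_model(name): a dict with "K" (3x3 intrinsics, pixels), "k1" (the pictures are not rectified: a ray, as slopes to the right and down, at radius r is drawn at 1 + k1 r^2 times it, then the intrinsics apply), "T" (4x4, takes a point from camera to world coordinates). Camera axes: x right, y up, looking along -z (the intrinsics and any distortion apply to the point x, -y, -z); pixel columns grow to the right and rows downward; lengths in m; the calibration is good to about 2 mm. A picture is of the moment at which its call begins: read the wrist's pose just before it. camera_model takes no time and is no camera call; for the wrist camera it gives the pose at the moment of the call.
- finish_job(): hands the job in, once; it reports no verdict.
The state is a dict: "time": time; "joint_positions": joint angles; "qvel": joint speeds; "effort": joint torques, N m; "tcp_pos": TCP position; "tcp_rot": TCP orientation; "contact_force": force on the tool from outside, world axes, zero at the start; "wrist_torque": the same for the moment, N m; "opening": finger opening in m.
Only numpy, scipy, OpenCV 4.12 (cv2) and the standard library are available. Lean on these libraries where they do the work, as an engineer would, in place of code of your own. Each camera call takes 0.05 s, during which the arm holds its last target.

## Working session

There is one attempt and no reset: what is moved stays moved. The work goes in short steps, Python scripts to look and compute and a shell command to move; the robot and the scene stay as the last step left them, time stands still between calls to the robot, and variables do not carry over. Pictures are saved under pics/ and viewed, and the job is handed in when it is done.

```bash
ls; mkdir -p pics
python3 - <<'E'
from workcell import *
import cv2
for n in ("scene","top"):
    im=capture(n); cv2.imwrite(f"pics/{n}0.png",im)
    c=camera_model(n); print(n,c)
print(state(), hold_point_z)
E
```

```text
pics
scene {'K': array([[387.56685783,   0.        , 253.37828646],
       [  0.        , 387.56685783, 188.52715164],
       [  0.        ,   0.        ,   1.        ]]), 'k1': -0.09354495997404604, 'T': array([[ 0.61825858, -0.66211295,  0.42351242,  0.9909877 ],
       [ 0.78579433,  0.50916245, -0.35111375, -0.41964959],
       [ 0.01684034,  0.54987275,  0.83507866,  1.13162801],
       [ 0.        ,  0.        ,  0.        ,  1.        ]])}
top {'K': array([[416.107133  ,   0.        , 250.58458738],
       [  0.        , 416.107133  , 195.11129123],
       [  0.        ,   0.        ,   1.        ]]), 'k1': -0.11419634035948366, 'T': array([[ 2.14635517e-02,  9.95787205e-01, -8.91468345e-02,
         3.40454420e-01],
       [-9.99769516e-01,  2.13352728e-02, -2.39170677e-03,
         5.05432244e-03],
       [-4.79658965e-04,  8.91776222e-02,  9.96015623e-01,
         1.19550554e+00],
       [ 0.00000000e+00,  0.00000000e+00,  0.00000000e+00,
         1.00000000e+00]])}
{'time': 0.1, 'joint_positions': array([ 1.58575642e+00,  4.07440085e-02,  8.39096402e-02, -4.14252092e-04,
       -1.61549638e+00, -3.33712603e-01]), 'qvel': array([-0.00033057, -0.00170677,  0.00371102,  0.00279658,  0.00152789,
        0.00141498]), 'effort': array([-5.47331379e-03, -3.69339180e+01,  3.48277581e+01,  6.95170507e+00,
       -4.63940742e-03, -6.98292837e-07]), 'tcp_pos': array([0.1878467 , 0.56947732, 0.2021814 ]), 'tcp_rot': array([-1.04248964,  1.43938367, -1.44119533]), 'contact_force': array([ 0.13051206, -0.28628842, -0.35099957]), 'wrist_torque': array([ 0.02115718, -0.08087274, -0.00988332]), 'opening': 0.08547233132111264} 0.0187
```

View pics/scene0.png

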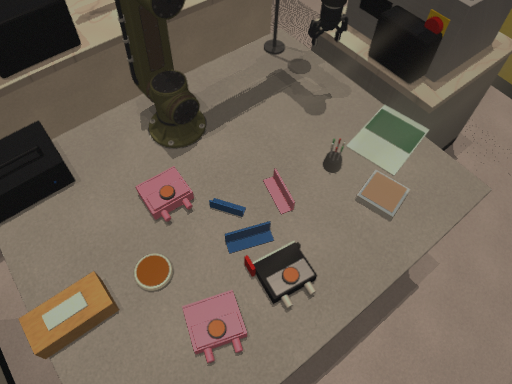

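View pics/top0.png

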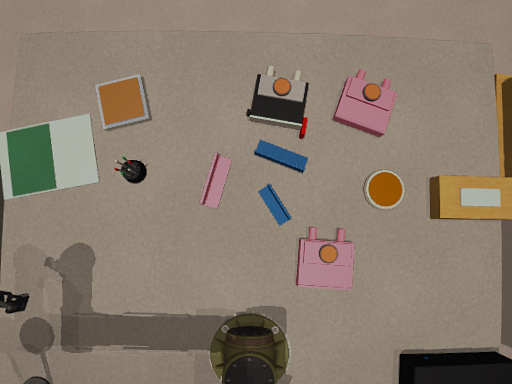

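```bash
cat > h.py <<'E'
import numpy as np, cv2
from workcell import *
def ray(n,uv,c=None):
    c=c or camera_model(n);K=c["K"]
    d=np.array([(uv[0]-K[0,2])/K[0,0],(uv[1]-K[1,2])/K[1,1]]);x=d.copy()
    for _ in range(20): x=d/(1+c["k1"]*(x@x))
    T=c["T"]; return T[:3,3],T[:3,:3]@np.array([x[0],-x[1],-1])
def px2w(n,uv,z,c=None):
    o,d=ray(n,uv,c); return o+d*(z-o[2])/d[2]
def w2px(n,p,c=None):
    c=c or camera_model(n);K=c["K"];T=c["T"];q=T[:3,:3].T@(np.asarray(p)-T[:3,3])
    x=np.array([q[0],-q[1]])/-q[2];x=x*(1+c["k1"]*(x@x));return K[0,0]*x[0]+K[0,2],K[1,1]*x[1]+K[1,2]
def crop(im,x0,y0,x1,y1,s,name):
    cv2.imwrite(name,cv2.resize(im[y0:y1,x0:x1],None,fx=s,fy=s,interpolation=cv2.INTER_CUBIC))
E
python3 - <<'E'
from h import *
crop(cv2.imread("pics/top0.png"),235,60,325,185,5,"pics/t1.png" )
crop(cv2.imread("pics/scene0.png"),205,185,330,310,5-.5,"pics/s1.png" )
E
```

```text
(no output)
```

View pics/t1.png

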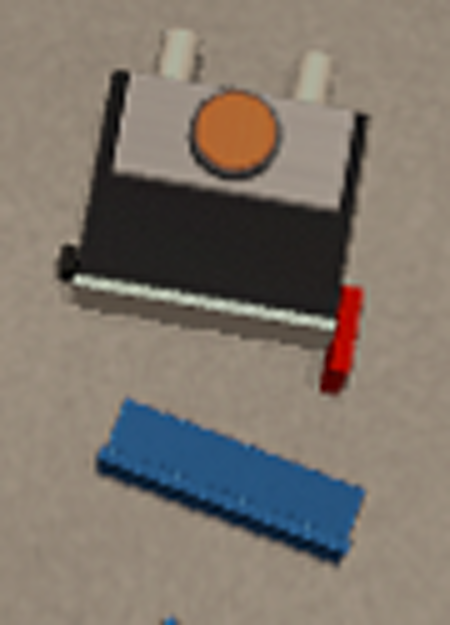

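View pics/s1.png

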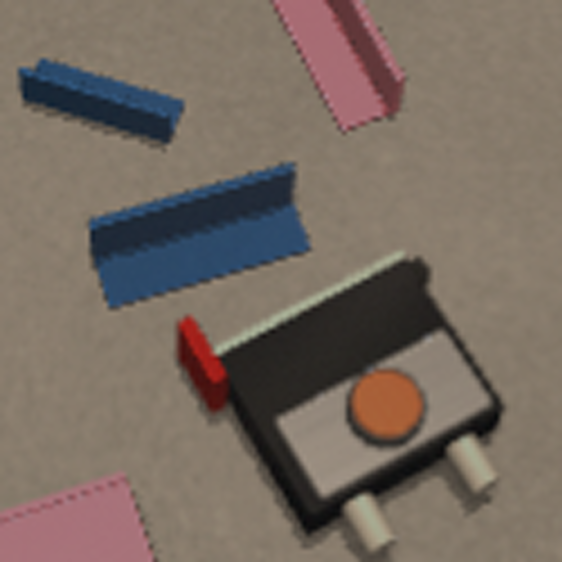

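```bash
cat > fit.py <<'E'
from h import *
from scipy.optimize import least_squares
from scipy.spatial.transform import Rotation as R
def W(p,q): c,s=np.cos(p[2]),np.sin(p[2]); return np.array([p[0]+c*q[0]-s*q[1],p[1]+s*q[0]+c*q[1],q[2]])
def fit(obs,x0):
    def f(p): return np.concatenate([np.subtract(w2px(n,W(p,q)),uv) for n,q,uv in obs])
    r=least_squares(f,x0,loss="soft_l1"); return r.x,r.fun.reshape(-1,2)
t=lambda u,v:(235+(u+.5)/5-.5,60+(v+.5)/5-.5)
s=lambda u,v:(205+(u+.5)/4.5-.5,185+(v+.5)/4.5-.5)
# frames: guard = guard frame at bench under upright centre; base frame
G=[("top",(.044,.075,.005),t(127,398)),("top",(.044,-.075,.005),t(364,490)),("top",(-.004,.075,.0),t(100,474)),("top",(-.004,-.075,.0),t(338,563)),
("scene",(.044,-.075,.005),s(110,306)),("scene",(.044,.075,.005),s(311,249)),("scene",(-.004,-.075,.05),s(90,219)),("scene",(-.004,.075,.05),s(293,163))]
B=[("top",(0,.075,.05),t(74,284)),("top",(0,-.075,.05),t(334,328)),("top",(.13,.075,.05),t(116,70)),("top",(.13,-.075,.05),t(366,116)),
("scene",(0,-.075,.05),s(214,349)),("scene",(0,.075,.05),s(400,250)),("scene",(.13,-.075,.05),s(306,517)),("scene",(.13,.075,.05),s(500,398)),
("top",(-.025,-.075,.058),t(320,388)),("top",(-.025,-.087,.058),t(343,390))]
E
cat > f1.py <<'E'
from fit import *
g,e=fit(G,[.45,-.07,-.3]); print("guard",g,"\n",e.round(1))
b,e=fit(B,[.55,-.07,-.2]); print("base",b,"\n",e.round(1))
for n in("top","scene"):
    im=cv2.resize(cv2.imread(f"pics/{n}0.png"),None,fx=5,fy=5,interpolation=cv2.INTER_CUBIC)
    def L(p,a,c,col):
        P=[tuple(int(round((v+.5)*5)) for v in w2px(n,W(p,q))) for q in (a,c)]; cv2.line(im,*P,col,1)
    for y in(-.075,.075):
        L(g,(-.004,y,0),(-.004,y,.05),(0,255,255));L(g,(-.004,y,.05),(.004,y,.05),(0,255,255));L(g,(.004,y,.005),(.044,y,.005),(0,255,255))
        L(b,(0,y,.05),(.13,y,.05),(0,255,0))
    for q in((-.004,0,0),(-.004,0,.05),(.004,0,.05),(.004,0,.005),(.044,0,.005)):L(g,(q[0],-.075,q[2]),(q[0],.075,q[2]),(0,255,255))
    for x,z in((0,.05),(.13,.05),(0,.008)):L(b,(x,-.075,z),(x,.075,z),(0,255,0))
    for z in (0,.058):
        for a,c in(((-.025,-.075),(-.025,-.087)),((-.025,-.087),(.025,-.087)),((.025,-.087),(.025,-.075)),((.025,-.075),(-.025,-.075))):L(b,(*a,z),(*c,z),(255,255,0))
    x0,y0,x1,y1=(235,60,335,180) if n=="top" else (205,185,330,305)
    cv2.imwrite(f"pics/ov_{n}.png",im[y0*5:y1*5,x0*5:x1*5])
c,s_=np.cos(b[2]),np.sin(b[2]);d=g[:2]-b[:2];print("guard in base",c*d[0]+s_*d[1],-s_*d[0]+c*d[1],g[2]-b[2])
st=state();print(R.from_rotvec(st["tcp_rot"]).as_matrix().round(3))
E
python3 f1.py
```

```text
guard [ 0.5463508  -0.07095229 -0.35023699] 
 [[-0.1 -0.8]
 [ 0.6 -0.7]
 [-0.7 -0.5]
 [-0.2  0.2]
 [-0.3 -0. ]
 [-0.1 -0.4]
 [-0.7 -0.2]
 [-0.3 -0.6]]
base [ 0.65308828 -0.05623548 -0.16866953] 
 [[-0.6  0.1]
 [-0.4  1.2]
 [-0.4 -0.2]
 [ 1.   0.3]
 [-1.3 -1.5]
 [ 0.1 -0.9]
 [ 0.  -1.3]
 [ 1.   1.3]
 [ 1.2 -3. ]
 [ 0.8 -2.6]]
guard in base -0.10275224719072608 -0.03242608327668883 -0.1815674511633744
[[-0.313 -0.     0.95 ]
 [-0.95  -0.002 -0.313]
 [ 0.002 -1.     0.   ]]
```

View overlays.

View pics/ov_top.png

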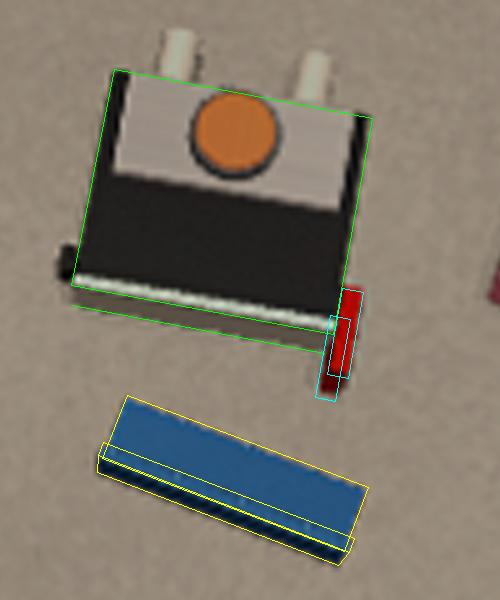

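View pics/ov_scene.png

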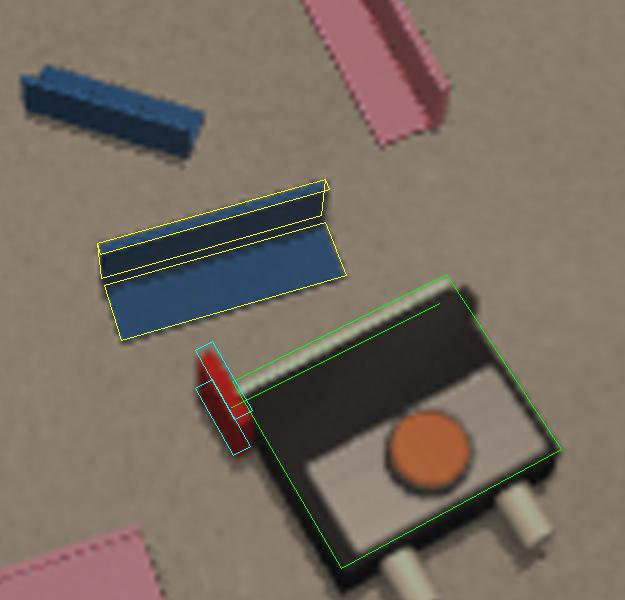

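```bash
python3 - <<'E'
s=open('fit.py').read()
i=s.index('("top",(-.025,-.075,.058)')
s=s[:i]+'("top",(-.025,-.075,.0),t(323,392)),("top",(-.025,-.087,.0),t(342,391)),("top",(.025,-.075,.058),t(342,288)),("top",(.025,-.087,.058),t(363,289))]\n'
open('fit.py','w').write(s)
E
python3 f1.py|tail -28
```

```text
guard [ 0.5463508  -0.07095229 -0.35023699] 
 [[-0.1 -0.8]
 [ 0.6 -0.7]
 [-0.7 -0.5]
 [-0.2  0.2]
 [-0.3 -0. ]
 [-0.1 -0.4]
 [-0.7 -0.2]
 [-0.3 -0.6]]
base [ 0.65414596 -0.05824991 -0.15126492] 
 [[ 0.   0.2]
 [ 0.4  0.4]
 [-0.6 -0.3]
 [ 1.  -0.7]
 [-1.4 -0.5]
 [-0.4 -0.7]
 [ 0.6 -0.6]
 [ 1.1  1.2]
 [-0.8  0.1]
 [-0.6  1. ]
 [ 0.5 -0.9]
 [ 0.5 -0.3]]
guard in base -0.1046501697021921 -0.028800852859216207 -0.19897206876661075
[[-0.313 -0.     0.95 ]
 [-0.95  -0.002 -0.313]
 [ 0.002 -1.     0.   ]]
```

View pics/ov_top.png

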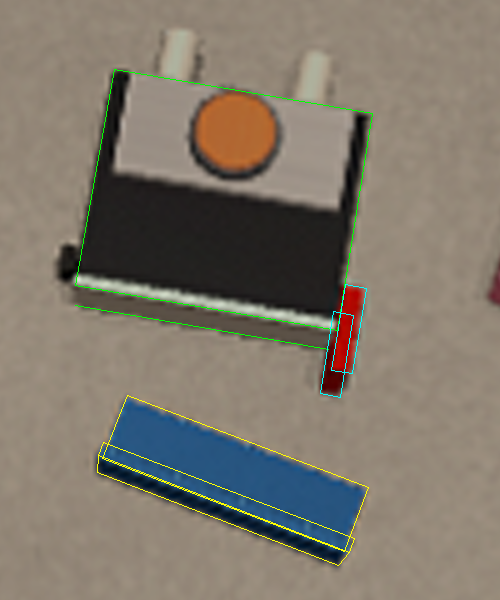

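View pics/ov_scene.png

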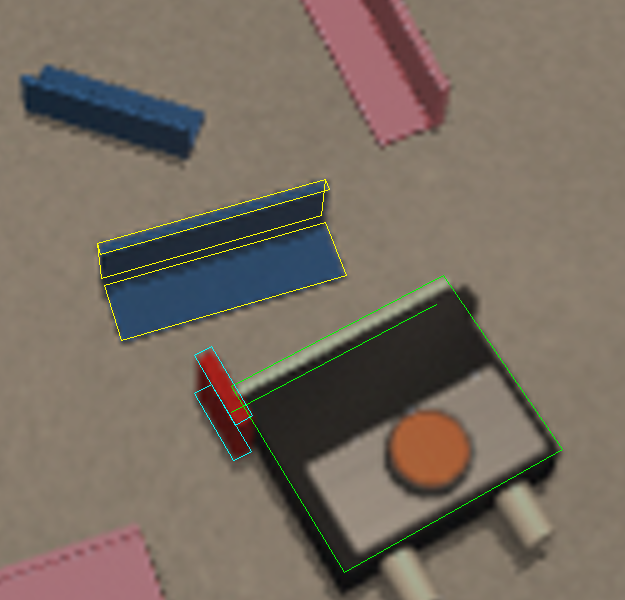

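```bash
python3 -m pendant '{"grip":[1,1,1,1,1],"xyz":[[24,-43,0],[48,-85,0],[72,-128,0],[95,-170,0],[119,-213,0]],"twist":[-0.11,-0.22,-0.33,-0.44,-0.55]}'
python3 -m pendant '{"grip":[1,1,1,1,1],"xyz":[[24,-43,0],[48,-85,0],[72,-128,0],[95,-170,0],[119,-213,0]],"twist":[-0.11,-0.22,-0.33,-0.44,-0.55]}'
python3 -m pendant '{"grip":[1,1,1,1,1],"xyz":[[24,-43,0],[48,-85,0],[72,-128,0],[95,-170,0],[119,-213,0]],"twist":[-0.1,-0.2,-0.3,-0.4,-0.5]}'
```

```text
time: 0.6
tcp_pos: [0.3074, 0.3549, 0.2027]
tcp_rot: [-0.662, 1.817, -1.817]
contact_force: [0.7, -0.3, -0.1]
opening: 0.0855
time: 1.1
tcp_pos: [0.4263, 0.142, 0.203]
tcp_rot: [-0.159, 2.145, -2.144]
contact_force: [0.9, 1.2, 0.2]
opening: 0.0852
time: 1.6
tcp_pos: [0.5455, -0.0713, 0.2028]
tcp_rot: [-0.361, -2.03, 2.029]
contact_force: [0.9, 1.5, 1.5]
opening: 0.0853
```

Run:
```python
from h import *
from scipy.spatial.transform import Rotation as R
s=state();M=R.from_rotvec(s["tcp_rot"]).as_matrix();print(M.round(3),np.arctan2(M[1,0],M[0,0])+0,s["joint_positions"].round(2))
np.save("w1T.npy",camera_model("wrist")["T"]);print(camera_model("wrist"))
cv2.imwrite("pics/w1.png",capture("wrist"))
```

```text
[[-0.939 -0.    -0.345]
 [ 0.345  0.    -0.939]
 [ 0.    -1.    -0.   ]] 2.789374105802881 [ 0.24 -0.09 -0.05 -0.   -1.62 -0.59]
{'K': array([[322.82784191,   0.        , 262.68094082],
       [  0.        , 322.82784191, 194.93366874],
       [  0.        ,   0.        ,   1.        ]]), 'k1': -0.0522302704761554, 'T': array([[-9.38257064e-01, -3.33990617e-01, -9.01329530e-02,
         5.23271297e-01],
       [ 3.45938712e-01, -9.06075346e-01, -2.43626505e-01,
        -1.32895506e-01],
       [-2.98279962e-04, -2.59764767e-01,  9.65671879e-01,
         3.74026855e-01],
       [ 0.00000000e+00,  0.00000000e+00,  0.00000000e+00,
         1.00000000e+00]])}
```

View pics/w1.png

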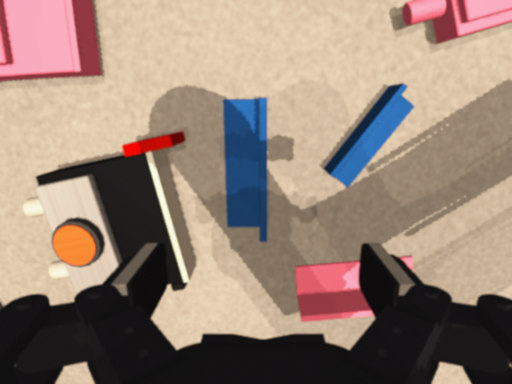

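Run:
```python
from h import *
crop(cv2.imread("pics/w1.png"),115,85,290,295,2.8,"pics/w1c.png")
s=state();print(w2px("wrist",s["tcp_pos"]),w2px("wrist",[*s["tcp_pos"][:2],0]))
```

```text
(np.float64(263.5885934692889), np.float64(228.14969128209296)) (np.float64(262.89047970681247), np.float64(166.8759547270654))
```

View pics/w1c.png

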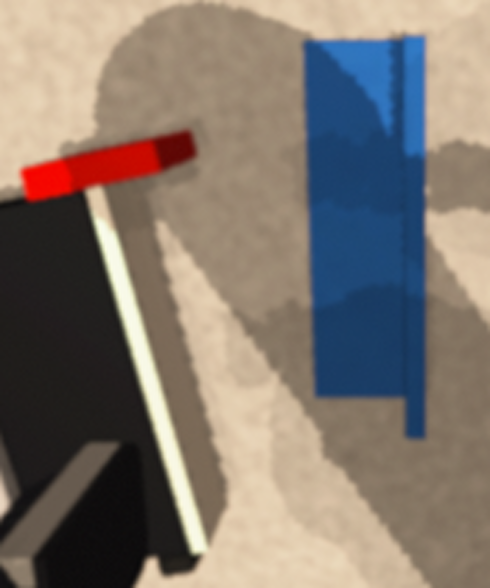

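```bash
cat > f2.py <<'E'
from fit import *
import fit
c=camera_model("wrist")
w=lambda u,v:(115+(u+.5)/2.8-.5,85+(v+.5)/2.8-.5)
GW=[("wrist",(.044,-.075,.005),w(304,40)),("wrist",(.044,.075,.005),w(316,397)),("wrist",(-.004,-.075,.05),w(425,36)),("wrist",(-.004,.075,.05),w(426,437)),("wrist",(.004,.075,.05),w(405,437))]
BW=[("wrist",(0,.075,.05),w(207,551)),("wrist",(-.025,-.075,.058),w(162,172)),("wrist",(-.025,-.087,.058),w(153,138)),("wrist",(.025,-.075,.058),w(25,202)),("wrist",(.025,-.087,.058),w(20,170)),("wrist",(-.025,-.075,0),w(197,157)),("wrist",(-.025,-.087,0),w(190,130)),("wrist",(0,-.075,.05),w(104,188))]
for lab,GG,BB in(("ext",G,B),("wrist",GW,BW),("all",G+GW,B+BW)):
    g,e=fit.fit(GG,[.54,-.07,-.35]);b,e2=fit.fit(BB,[.65,-.06,-.15])
    cc,s_=np.cos(b[2]),np.sin(b[2]);d=g[:2]-b[:2]
    print(lab,g.round(4),b.round(4),"rel",(cc*d[0]+s_*d[1]).round(4),(-s_*d[0]+cc*d[1]).round(4),(g[2]-b[2]).round(4))
    if lab=="wrist":print(e.round(1).tolist(),e2.round(1).tolist())
E
python3 f2.py
```

```text
ext [ 0.5464 -0.071  -0.3502] [ 0.6541 -0.0582 -0.1513] rel -0.1047 -0.0288 -0.199
wrist [ 0.5459 -0.0789 -0.3588] [ 0.6555 -0.0664 -0.1634] rel -0.1061 -0.0302 -0.1954
[[-0.7, -0.8], [-0.6, 0.5], [0.5, -1.3], [0.2, 0.8], [0.3, 0.8]] [[0.3, 0.6], [-0.1, 0.5], [-0.1, 0.4], [0.4, 0.1], [-1.5, -0.4], [1.0, 0.2], [0.8, -0.5], [-1.1, -1.1]]
all [ 0.546  -0.0777 -0.3582] [ 0.6535 -0.0651 -0.1372] rel -0.1048 -0.0272 -0.221
```

Run:
```python
from h import *
print(camera_model("wrist")["T"][:3,3],np.load("w1T.npy")[:3,3],state()["tcp_pos"],state()["time"])
```

```text
[ 0.524496   -0.13762075  0.37260608] [ 0.5232713  -0.13289551  0.37402685] [ 0.54684711 -0.07668532  0.20110174] 1.65
```

```bash
python3 -m pendant '{"grip":[1,1,1],"xyz":[[0,0,-40],[0,0,-50],[0,0,-50]],"twist":[0,0,0]}'
python3 - <<'E'
from h import *
from scipy.spatial.transform import Rotation as R
s=state();M=R.from_rotvec(s["tcp_rot"]).as_matrix();print(np.arctan2(M[1,0],M[0,0])-np.pi,s["tcp_pos"],s["qvel"].round(3))
np.save("w2T.npy",camera_model("wrist")["T"])
cv2.imwrite("pics/w2.png",capture("wrist"))
crop(cv2.imread("pics/w2.png"),90,75,340,275,3.2,"pics/w2c.png")
E
```

```text
time: 1.95
tcp_pos: [0.5437, -0.0692, 0.1508]
tcp_rot: [-0.352, -2.029, 2.032]
contact_force: [0.3, 0.5, 0.7]
opening: 0.0858
-0.34762351488102317 [ 0.54366187 -0.06917953  0.15082672] [ 0.013 -0.027  0.063  0.027 -0.018  0.   ]
```

View pics/w2c.png

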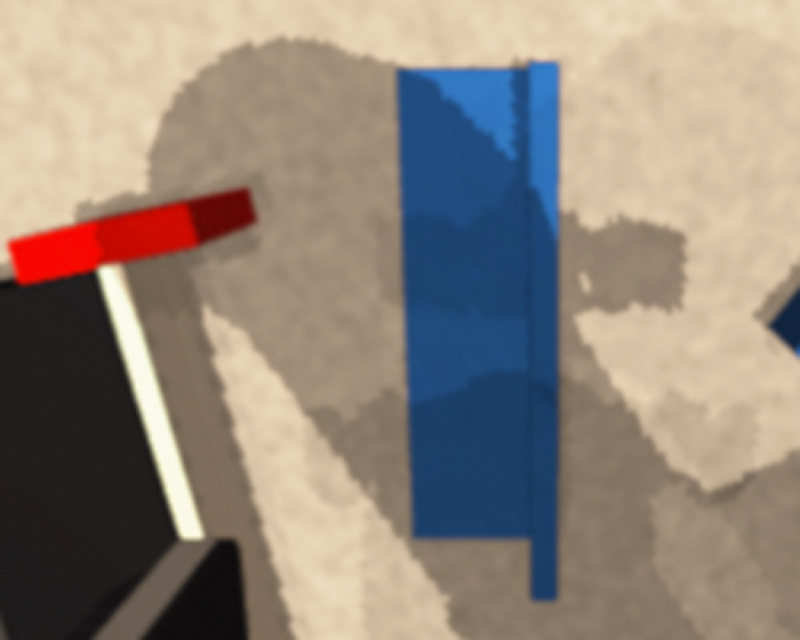

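```bash
cat > f3.py <<'E'
from fit import *
import fit,h
T=np.load("w2T.npy");c=camera_model("wrist");c["T"]=T
_o=h.camera_model
cm={n:_o(n) for n in("top","scene")};cm["wrist"]=c
h.camera_model=lambda n:cm[n]
w=lambda u,v:(90+(u+.5)/3.2-.5,75+(v+.5)/3.2-.5)
GW=[("wrist",(.044,-.075,.005),w(397,69)),("wrist",(.044,.075,.005),w(414,538)),("wrist",(-.004,-.075,.05),w(559,62)),("wrist",(-.004,.075,.05),w(558,600)),("wrist",(.004,.075,.05),w(531,600)),("wrist",(.004,-.075,.05),w(529,62))]
BW=[("wrist",(-.025,-.075,.058),w(200,247)),("wrist",(-.025,-.087,.058),w(188,202)),("wrist",(.025,-.075,.058),w(20,285)),("wrist",(.025,-.087,.058),w(8,240)),("wrist",(-.025,-.075,0),w(257,220)),("wrist",(-.025,-.087,0),w(250,188)),("wrist",(0,-.075,.05),w(121,267))]
for lab,GG,BB in(("ext",G,B),("wrist",GW,BW),("all",G+GW,B+BW)):
    g,e=fit.fit(GG,[.54,-.07,-.35]);b,e2=fit.fit(BB,[.65,-.06,-.15])
    cc,s_=np.cos(b[2]),np.sin(b[2]);d=g[:2]-b[:2]
    print(lab,g.round(4),b.round(4),"rel",(cc*d[0]+s_*d[1]).round(4),(-s_*d[0]+cc*d[1]).round(4),(g[2]-b[2]).round(4))
    if lab=="wrist":print(e.round(1).tolist(),e2.round(1).tolist())
b=fit.fit(BW,[.65,-.06,-.15])[0]
P=[px2w("wrist",w(122,265),.05,c),px2w("wrist",w(204,540),.05,c)];d=P[1]-P[0];print(P,np.arctan2(-d[0],d[1]))
E
python3 f3.py
```

```text
ext [ 0.5464 -0.071  -0.3502] [ 0.6541 -0.0582 -0.1513] rel -0.1047 -0.0288 -0.199
wrist [ 0.5452 -0.0724 -0.3498] [ 0.6546 -0.0594 -0.1534] rel -0.1061 -0.0296 -0.1964
[[-0.3, -0.4], [-0.3, 0.5], [0.4, -0.5], [0.2, 0.7], [0.0, 0.7], [-0.1, -0.5]] [[0.2, 0.2], [-0.1, -0.1], [-0.4, 0.3], [-1.1, 0.3], [1.3, 1.1], [0.4, -0.8], [0.0, -1.4]]
all [ 0.5453 -0.0722 -0.3498] [ 0.6542 -0.0592 -0.1484] rel -0.1058 -0.029 -0.2013
[array([ 0.6431994 , -0.13281431,  0.05      ]), array([ 0.65592493, -0.05337979,  0.05      ])] -0.15885174966588544
```

```bash
python3 -m pendant '{"grip":[1,1,1,1,1],"xyz":[[1,-3,-48],[1,-3,-95],[1,-3,-130],[1,-3,-137],[1,-3,-137]],"twist":[0,0,0,0,0]}' 25
python3 -m pendant '{"grip":[0.5,0.2,0,0,0],"xyz":[[0,0,0],[0,0,0],[0,0,0],[0,0,0],[0,0,0]],"twist":[0,0,0,0,0]}' 25
```

```text
time: 2.5
tcp_pos: [0.5466, -0.072, 0.0174]
tcp_rot: [-0.357, -2.033, 2.034]
contact_force: [0.4, 0.0, 0.5]
opening: 0.0853
time: 3.0
tcp_pos: [0.5462, -0.0722, 0.0165]
tcp_rot: [-0.358, -2.033, 2.032]
contact_force: [-0.2, 0.4, -0.7]
opening: 0.0124
```

```bash
python3 -m pendant '{"grip":[0,0,0,0,0],"xyz":[[0,0,0],[0,0,0],[3,2,0],[9,5,0],[16,8,0]],"twist":[0,0,0.02,0.05,0.08]}' 25
python3 -m pendant '{"grip":[0,0,0,0,0],"xyz":[[9,5,0],[18,9,0],[27,14,0],[34,18,0],[34,18,0]],"twist":[0.03,0.06,0.09,0.117,0.117]}' 25
python3 - <<'E'
from h import *
np.save("w3T.npy",camera_model("wrist")["T"])
cv2.imwrite("pics/w3.png",capture("wrist"))
E
```

```text
time: 3.5
tcp_pos: [0.5624, -0.0644, 0.0164]
tcp_rot: [-0.278, -2.079, 2.08]
contact_force: [-2.3, -2.1, 5.4]
opening: 0.0069
time: 4.0
tcp_pos: [0.5947, -0.0473, 0.0165]
tcp_rot: [-0.155, -2.138, 2.144]
contact_force: [-11.9, -3.7, 11.2]
opening: 0.0073
```

View pics/w3.png

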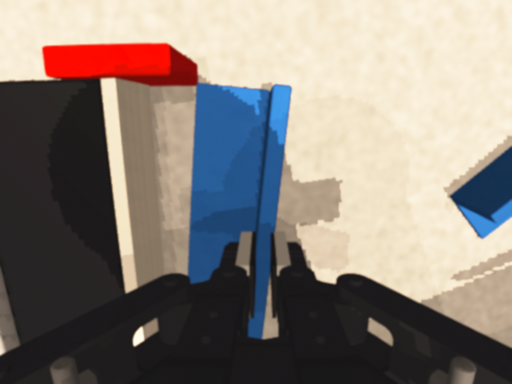

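Run:
```python
from h import *
c=camera_model("wrist");c["T"]=np.load("w3T.npy")
def ln(a,b,z):
    P=px2w("wrist",a,z,c);Q=px2w("wrist",b,z,c);d=Q-P;print(P.round(4),Q.round(4),np.arctan2(-d[0],d[1]).round(3))
ln((291,87),(266,338),.05);ln((272,88),(262,200),.05);ln((197,84),(189,275),.005);ln((119,80),(140,290),.05)
s=state();print(s["tcp_pos"],s["tcp_rot"],s["contact_force"],s["wrist_torque"])
```

```text
[ 0.5728 -0.1188  0.05  ] [ 0.6007 -0.001   0.05  ] -0.233
[ 0.5805 -0.1196  0.05  ] [ 0.5917 -0.0732  0.05  ] -0.237
[ 0.6184 -0.1304  0.005 ] [ 0.6465 -0.019   0.005 ] -0.247
[ 0.6419 -0.1326  0.05  ] [ 0.6571 -0.0373  0.05  ] -0.158
[ 0.59469699 -0.04726263  0.01646453] [-0.15661704 -2.13800071  2.14365513] [-11.57387735  -3.0779736   11.78496544] [-1.06171756  3.93829606 -0.67935177]
```

```bash
python3 -m pendant '{"grip":[0,0,0,0],"xyz":[[0,0,2],[0,0,4],[0,0,4],[0,0,4]],"twist":[0,0,0,0.09]}' 60
python3 - <<'E'
from h import *
c=camera_model("wrist");np.save("w4T.npy",c["T"])
cv2.imwrite("pics/w4.png",capture("wrist"))
s=state();print(s["contact_force"],s["wrist_torque"])
E
```

```text
time: 4.45
tcp_pos: [0.5962, -0.0456, 0.0191]
tcp_rot: [-0.064, -2.192, 2.191]
contact_force: [0.3, -0.1, -2.8]
opening: 0.0052
[-0.36685106  0.36880884 -2.1781868 ] [ 0.03754307  0.03024623 -0.00430212]
```

View pics/w4.png

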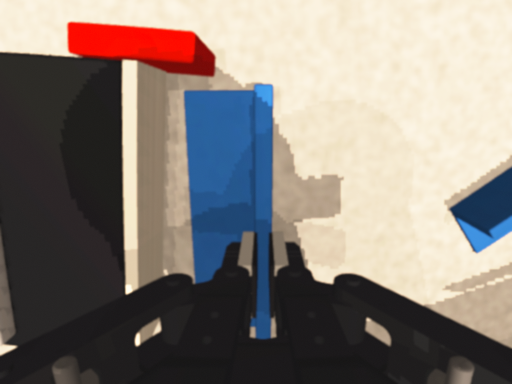

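```bash
python3 -m pendant '{"grip":[0,0,0],"xyz":[[0,0,0],[0,0,0],[0,0,0]],"twist":[-0.1,-0.1,-0.1]}' 60
python3 - <<'E'
from h import *
from scipy.spatial.transform import Rotation as R
s=state();M=R.from_rotvec(s["tcp_rot"]).as_matrix();print(np.arctan2(M[1,0],M[0,0])-np.pi,s["tcp_pos"],s["contact_force"])
c=camera_model("wrist");np.save("w5T.npy",c["T"])
im=capture("wrist");cv2.imwrite("pics/w5.png",im);crop(im,40,30,310,330,2,"pics/w5c.png")
E
```

```text
time: 4.8
tcp_pos: [0.596, -0.0459, 0.0196]
tcp_rot: [-0.17, -2.139, 2.138]
contact_force: [0.2, -0.0, -2.6]
opening: 0.0055
-0.1589646572225738 [ 0.59603396 -0.04593839  0.01955146] [ 0.17932208 -0.02128216 -2.63450178]
```

View pics/w5c.png

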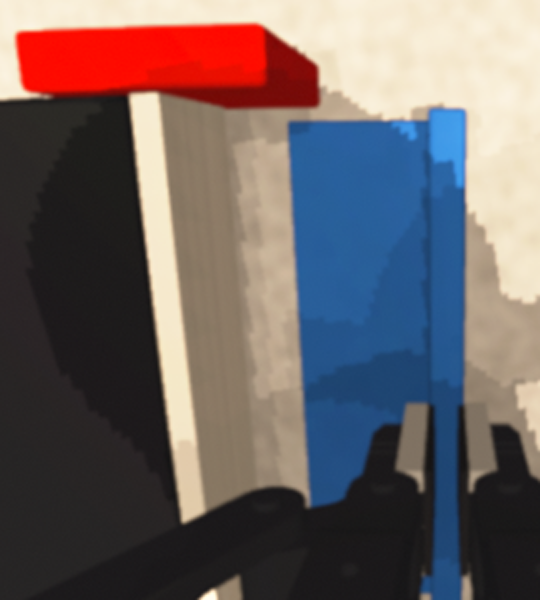

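```bash
cat > f5.py <<'E'
from fit import *
import fit,h
c=camera_model("wrist");c["T"]=np.load("w5T.npy")
h.camera_model=lambda n:c
w=lambda u,v:(40+(u+.5)/2-.5,30+(v+.5)/2-.5)
BW=[("wrist",(-.025,-.075,.058),w(266,86)),("wrist",(-.025,-.087,.058),w(260,25)),("wrist",(.025,-.075,.058),w(25,92)),("wrist",(.025,-.087,.058),w(18,33)),("wrist",(-.025,-.075,0),w(319,105)),("wrist",(-.025,-.087,0),w(318,66)),("wrist",(0,-.075,.05),w(161,93))]
b,e=fit.fit(BW,[.65,-.06,-.15]);print(b,e.round(1).tolist())
d=.0025
GW=[("wrist",(.044,-.075,.005+d),w(289,122)),("wrist",(-.004,-.075,.05+d),w(466,110)),("wrist",(.004,-.075,.05+d),w(429,108))]
g,e=fit.fit(GW,[.6,-.05,-.15]);print(g,e.round(1).tolist())
P=[px2w("wrist",w(161,92),.05,c),px2w("wrist",w(203,512),.05,c)];q=P[1]-P[0];print("face",P,np.arctan2(-q[0],q[1]))
P=[px2w("wrist",w(466,110),.0525,c),px2w("wrist",w(463,395),.0525,c)];q=P[1]-P[0];print("guard",P,np.arctan2(-q[0],q[1]))
P=[px2w("wrist",w(289,122),.0075,c),px2w("wrist",w(309,505),.0075,c)];q=P[1]-P[0];print("toe",P,np.arctan2(-q[0],q[1]))
E
python3 f5.py
```

```text
[ 0.65424212 -0.05925271 -0.1480964 ] [[0.6, 0.5], [1.4, -1.8], [-2.1, 1.5], [-3.1, -0.8], [1.6, 1.7], [0.9, -1.2], [-0.9, 0.6]]
[ 0.59599338 -0.04613897 -0.15953447] [[-1.3, -0.1], [1.0, -0.4], [-0.1, 0.6]]
face [array([ 0.642682  , -0.13377426,  0.05      ]), array([ 0.65891551, -0.03700157,  0.05      ])] -0.16620145183858484
guard [array([ 0.58054647, -0.11944224,  0.0525    ]), array([ 0.59061235, -0.0583576 ,  0.0525    ])] -0.16331809334086486
toe [array([ 0.62683766, -0.12702445,  0.0075    ]), array([ 0.64631001, -0.01207261,  0.0075    ])] -0.1678027557247886
```

```bash
python3 -m pendant '{"grip":[0,0,0,0,0],"xyz":[[0,0,-1.5],[7,-1.1,-1.8],[14,-2.2,-1.8],[21,-3.3,-1.8],[27.6,-4.4,-1.8]],"twist":[0,0,0,0,0]}' 60
python3 -m pendant '{"grip":[0,0],"xyz":[[0,0,0],[0,0,0]],"twist":[0,0]}' 60
python3 - <<'E'
from h import *
from scipy.spatial.transform import Rotation as R
s=state();M=R.from_rotvec(s["tcp_rot"]).as_matrix();print(np.arctan2(M[1,0],M[0,0])-np.pi,s["tcp_pos"],s["contact_force"])
c=camera_model("wrist");np.save("w6T.npy",c["T"])
im=capture("wrist");cv2.imwrite("pics/w6.png",im);crop(im,90,30,310,330,2,"pics/w6c.png")
E
```

```text
time: 5.35
tcp_pos: [0.6244, -0.0508, 0.0182]
tcp_rot: [-0.172, -2.137, 2.138]
contact_force: [0.3, 0.3, -2.0]
opening: 0.0054
time: 5.55
tcp_pos: [0.6236, -0.0507, 0.018]
tcp_rot: [-0.172, -2.137, 2.137]
contact_force: [0.2, -0.6, -1.7]
opening: 0.0052
-0.16121960947709502 [ 0.62363569 -0.05072726  0.0179668 ] [ 0.19435622 -0.57082242 -1.70842222]
```

View pics/w6c.png

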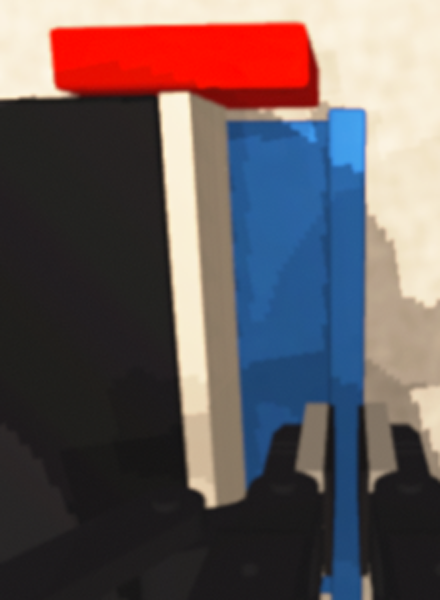

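```bash
python3 -m pendant '{"grip":[0,0,0,0],"xyz":[[-0.3,-2,0],[-0.5,-3,0],[-0.5,-3,0],[-0.5,-3,0]],"twist":[0,0,0,0]}' 60
python3 -m pendant '{"grip":[0,0,0],"xyz":[[-0.15,-1,0],[-0.15,-1,0],[-0.15,-1,0]],"twist":[0,0,0]}' 60
```

```text
time: 6.0
tcp_pos: [0.6231, -0.0537, 0.0184]
tcp_rot: [-0.172, -2.137, 2.138]
contact_force: [0.3, 0.0, -1.7]
opening: 0.0052
time: 6.3
tcp_pos: [0.6231, -0.0542, 0.0184]
tcp_rot: [-0.172, -2.138, 2.137]
contact_force: [-0.8, 2.7, -1.1]
opening: 0.0051
```

```bash
python3 -m pendant '{"grip":[0,0,0.12,0.25,0.25],"xyz":[[0,0,-1],[0,0,-1],[0,0,-1],[0,0,-1],[0,0,-1]],"twist":[0,0,0,0,0]}' 20
python3 - <<'E'
from h import *
s=state();print(s["joint_positions"].round(3),s["contact_force"])
im=capture("wrist");cv2.imwrite("pics/w7.png",im);crop(im,90,30,310,330,2,"pics/w7c.png")
E
```

```text
time: 6.8
tcp_pos: [0.6231, -0.0552, 0.0176]
tcp_rot: [-0.173, -2.137, 2.138]
contact_force: [-0.4, 0.5, -0.9]
opening: 0.021
[ 2.320e-01  1.630e-01 -1.240e-01  1.000e-03 -1.284e+00 -3.930e-01] [-0.38055083  0.54273574 -0.92005485]
```

View pics/w7c.png

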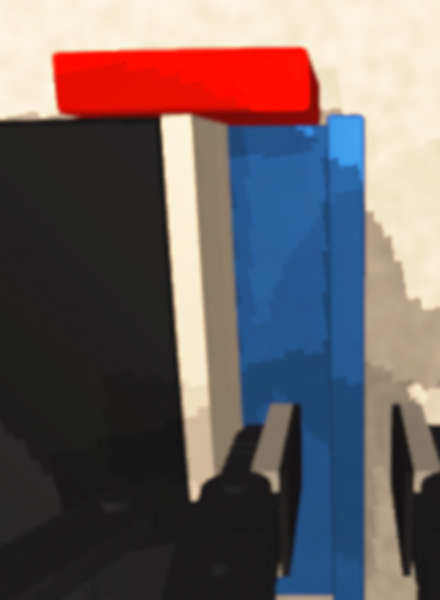

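```bash
python3 -m pendant '{"grip":[0.25,0.25,0.6,1,1],"xyz":[[0,0,30],[0,0,70],[-15,2.5,80],[-30.6,4.9,80],[-30.6,4.9,80]],"twist":[0,0,0.1,0.25,0.4]}' 20
python3 -m pendant '{"grip":[1,1,1,1,1],"xyz":[[0,0,0],[0,0,0],[0,0,0],[0,0,0],[0,0,0]],"twist":[0.15,0.3,0.45,0.6,0.74]}'
python3 -m pendant '{"grip":[1,1,1,1,1],"xyz":[[0,0,0],[0,0,0],[0,0,0],[0,0,0],[0,0,0]],"twist":[0.15,0.3,0.43,0.43,0.43]}'
python3 - <<'E'
from h import *
from scipy.spatial.transform import Rotation as R
s=state();M=R.from_rotvec(s["tcp_rot"]).as_matrix();print(np.arctan2(M[1,0],M[0,0]),s["tcp_pos"],s["contact_force"])
c=camera_model("wrist");np.save("w8T.npy",c["T"]);print(c["T"].round(3))
im=capture("wrist");cv2.imwrite("pics/w8.png",im)
im=capture("top");crop(im,235,60,335,185,4.5,"pics/t8.png")
E
```

```text
time: 7.35
tcp_pos: [0.5918, -0.0497, 0.0986]
tcp_rot: [-0.256, 2.09, -2.09]
contact_force: [0.6, -0.1, -0.3]
opening: 0.064
time: 7.85
tcp_pos: [0.5924, -0.05, 0.0975]
tcp_rot: [-0.872, 1.626, -1.627]
contact_force: [0.5, 0.2, -1.6]
opening: 0.0849
time: 8.35
tcp_pos: [0.5924, -0.0499, 0.0974]
tcp_rot: [-1.126, 1.33, -1.33]
contact_force: [0.2, 0.3, -0.1]
opening: 0.0853
-1.7362780702623473 [ 0.59239514 -0.04993416  0.09738223] [ 0.16522382  0.28073755 -0.12997622]
[[-0.166  0.953  0.255  0.657]
 [-0.986 -0.16  -0.043 -0.061]
 [ 0.    -0.259  0.966  0.269]
 [ 0.     0.     0.     1.   ]]
```

View pics/w8.png

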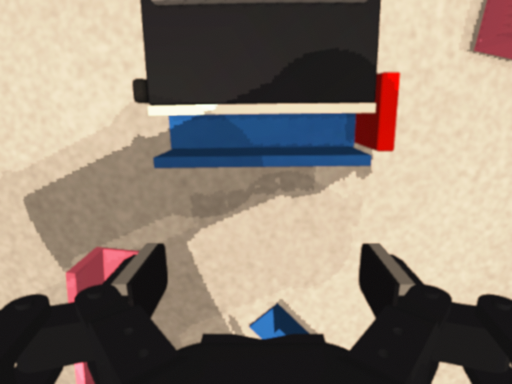

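View pics/t8.png

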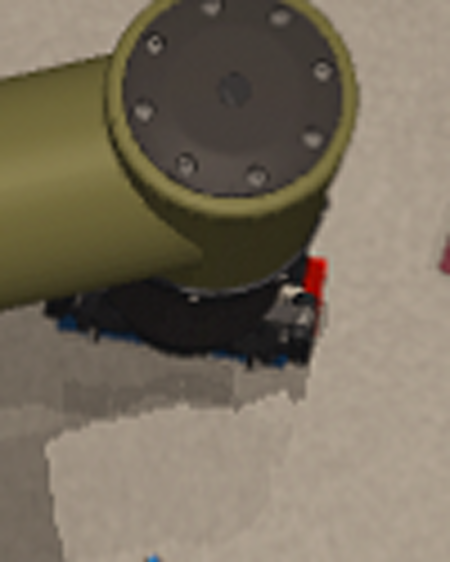

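Run:
```python
from h import *
crop(cv2.imread("pics/w8.png"),120,60,420,180,2.6,"pics/w8c.png")
```

```text
(no output)
```

View pics/w8c.png

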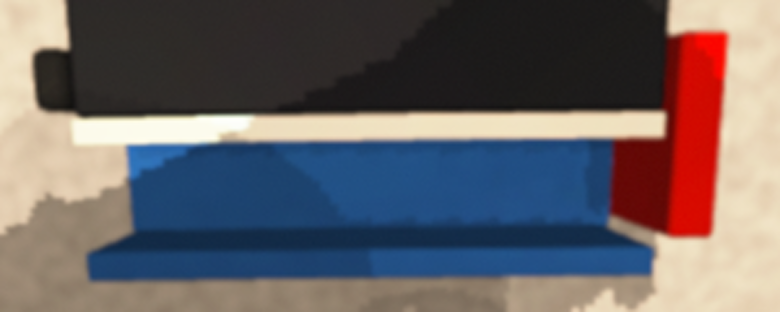

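```bash
cat > f8.py <<'E'
from fit import *
import fit,h
c=camera_model("wrist");c["T"]=np.load("w8T.npy")
h.camera_model=lambda n:c
w=lambda u,v:(120+(u+.5)/2.6-.5,60+(v+.5)/2.6-.5)
b,e=fit.fit([("wrist",(0,.075,.05),w(72,144)),("wrist",(0,-.075,.05),w(667,138)),("wrist",(-.025,-.075,.058),w(669,234)),("wrist",(-.025,-.087,.058),w(712,236))],[.65,-.06,-.15]);print(b.round(4),e.round(1).tolist())
g,e=fit.fit([("wrist",(-.004,.075,.05),w(88,280)),("wrist",(-.004,-.075,.05),w(652,274)),("wrist",(.004,-.075,.05),w(652,248)),("wrist",(.004,.075,.05),w(89,254))],[.6,-.05,-.15]);print(g.round(4),e.round(1).tolist())
cc,s_=np.cos(b[2]),np.sin(b[2]);d=g[:2]-b[:2]
print("rel",(cc*d[0]+s_*d[1]).round(4),(-s_*d[0]+cc*d[1]).round(4),(g[2]-b[2]).round(4))
E
python3 f8.py
```

```text
[ 0.655  -0.0596 -0.1514] [[1.2, -0.1], [-1.4, -1.3], [-0.7, 1.0], [0.8, 0.1]]
[ 0.6232 -0.0545 -0.1559] [[-0.2, 0.9], [0.3, 0.9], [1.2, -0.7], [-1.7, -0.7]]
rel -0.0322 0.0003 -0.0045
```

```bash
python3 -m pendant '{"grip":[1,1,1,1,1],"xyz":[[0,0,-40],[0,0,-75],[0,0,-89],[0,0,-92],[0,0,-92]],"twist":[0.011,0.011,0.011,0.011,0.011]}'
python3 -m pendant '{"grip":[1,1,1],"xyz":[[0,0,-3],[0,0,-6],[0,0,-6]],"twist":[0,0,0]}'
python3 - <<'E'
from h import *
im=capture("scene");crop(im,180,120,360,300,3.3,"pics/s9.png")
im=capture("wrist");cv2.imwrite("pics/w9.png",im)
E
```

```text
time: 8.95
tcp_pos: [0.5931, -0.0499, 0.0064]
tcp_rot: [-1.133, 1.318, -1.321]
contact_force: [-0.4, 0.1, 0.3]
opening: 0.0854
time: 9.25
tcp_pos: [0.5926, -0.0497, -0.0003]
tcp_rot: [-1.133, 1.319, -1.32]
contact_force: [0.3, 0.3, -0.5]
opening: 0.0852
```

View pics/s9.png

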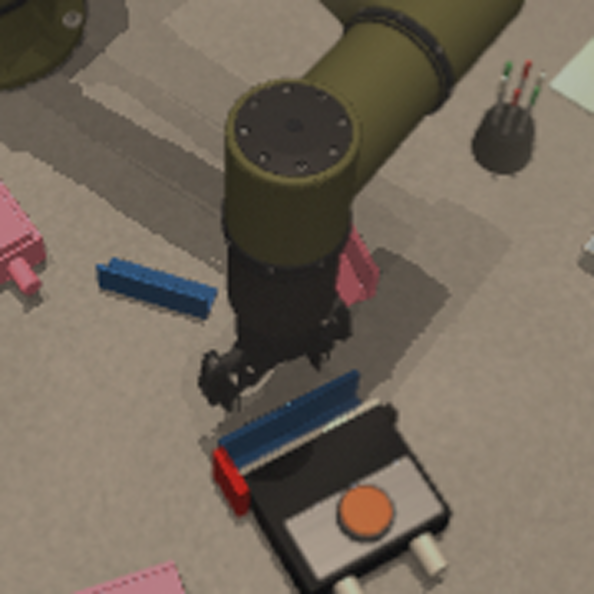

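View pics/w9.png

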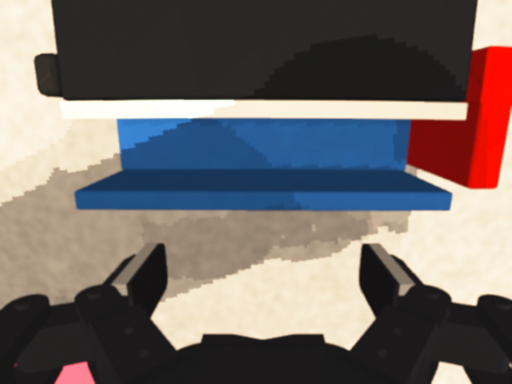

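```bash
python3 -m pendant '{"grip":[1,1,1,1],"xyz":[[0,0,-3],[0,0,-6],[0,0,-6],[5,-0.8,-6]],"twist":[0,0,0,0]}'
python3 -m pendant '{"grip":[1,1,1,1],"xyz":[[3,-0.5,0],[6,-0.9,0],[8,-1.2,0],[8,-1.2,0]],"twist":[0,0,0,0]}'
python3 -m pendant '{"grip":[1,1,1,1],"xyz":[[2,-0.3,0],[4,-0.6,0],[6,-0.9,0],[6,-0.9,0]],"twist":[0,0,0,0]}'
```

```text
time: 9.75
tcp_pos: [0.5972, -0.0505, -0.0068]
tcp_rot: [-1.134, 1.319, -1.319]
contact_force: [0.1, 0.8, 0.5]
opening: 0.0854
time: 10.15
tcp_pos: [0.6056, -0.0518, -0.0068]
tcp_rot: [-1.134, 1.319, -1.32]
contact_force: [-0.1, -0.8, 0.7]
opening: 0.0856
time: 10.55
tcp_pos: [0.6115, -0.0527, -0.0068]
tcp_rot: [-1.134, 1.319, -1.32]
contact_force: [0.1, -0.2, -0.0]
opening: 0.0854
```

```bash
python3 -m pendant '{"grip":[1,1,1,1],"xyz":[[2,-0.3,0],[4,-0.6,0],[6,-0.9,0],[6,-0.9,0]],"twist":[0,0,0,0]}'
python3 - <<'E'
from h import *
im=capture("wrist");cv2.imwrite("pics/w10.png",im)
im=capture("scene");crop(im,210,190,310,290,5,"pics/s10.png")
E
```

```text
time: 10.95
tcp_pos: [0.6165, -0.0535, -0.0065]
tcp_rot: [-1.136, 1.321, -1.319]
contact_force: [-6.6, 2.0, 5.5]
opening: 0.0857
```

View pics/w10.png

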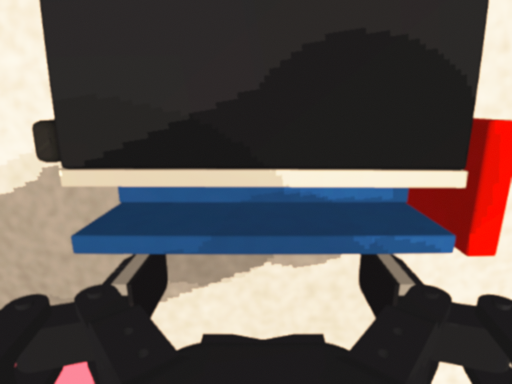

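View pics/s10.png

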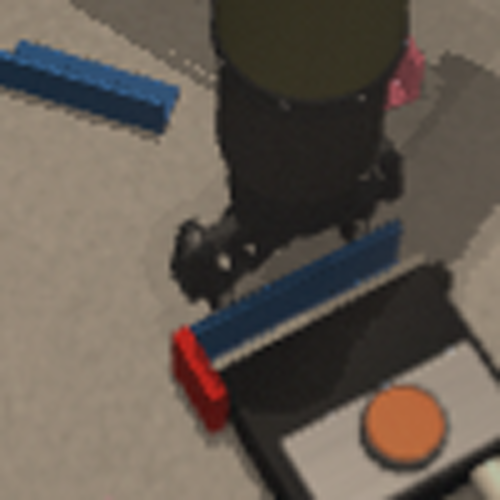

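```bash
python3 -m pendant '{"grip":[1,1,1,1],"xyz":[[2,-0.3,0],[4,-0.6,0],[6,-0.9,0],[6,-0.9,0]],"twist":[0,0,0,0]}'
python3 -m pendant '{"grip":[1,1,1,1],"xyz":[[2,-0.3,0],[4,-0.6,0],[6,-0.9,0],[6,-0.9,0]],"twist":[0,0,0,0]}'
python3 - <<'E'
from h import *
np.save("w11T.npy",camera_model("wrist")["T"])
im=capture("wrist");cv2.imwrite("pics/w11.png",im)
E
```

```text
time: 11.45
tcp_pos: [0.6226, -0.0544, -0.0065]
tcp_rot: [-1.136, 1.321, -1.319]
contact_force: [-6.3, 1.1, 4.0]
opening: 0.0854
time: 11.85
tcp_pos: [0.6287, -0.0554, -0.0067]
tcp_rot: [-1.136, 1.321, -1.319]
contact_force: [-5.5, 1.4, 3.0]
opening: 0.0852
```

View pics/w11.png

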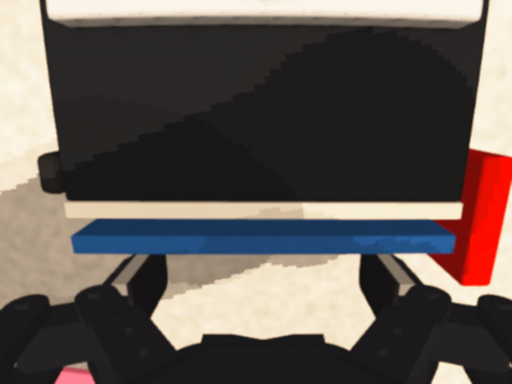

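Run:
```python
from h import *
crop(cv2.imread("pics/w11.png"),40,180,160,260,6,"pics/w11a.png")
crop(cv2.imread("pics/w11.png"),380,180,500,260,6,"pics/w11b.png")
```

```text
(no output)
```

View pics/w11a.png

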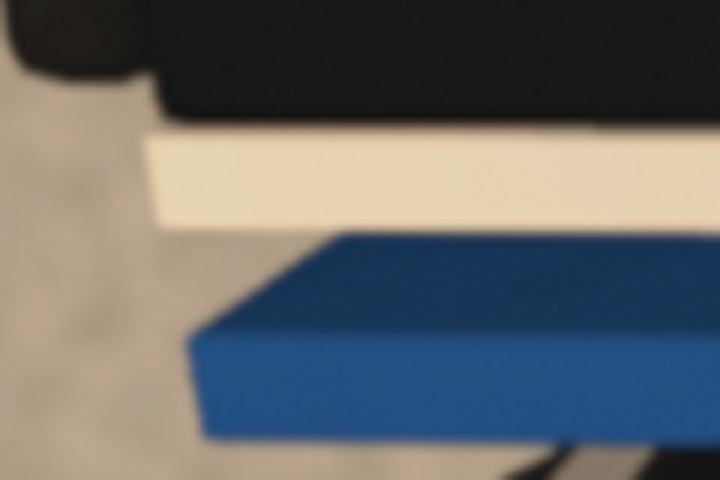

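View pics/w11b.png

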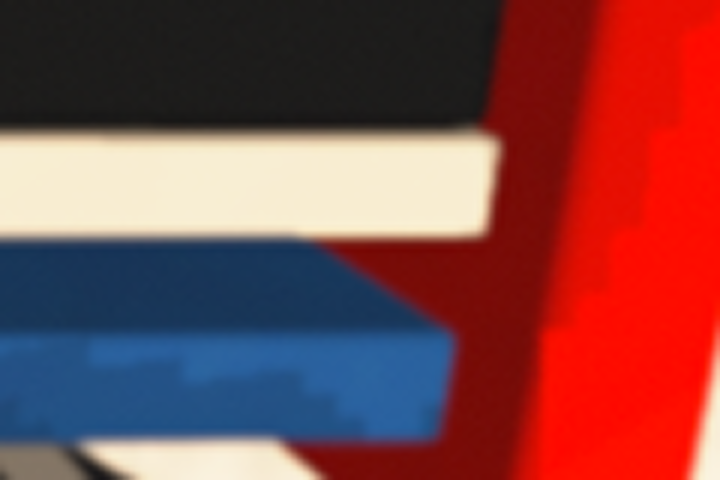

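```bash
python3 -m pendant '{"grip":[1,1,1,1],"xyz":[[2,-0.3,0],[4,-0.6,0],[6,-0.9,0],[6,-0.9,0]],"twist":[0,0,0,0]}'
python3 -m pendant '{"grip":[1,1,1],"xyz":[[0.5,-0.1,0],[1,-0.2,0],[1,-0.2,0]],"twist":[0,0,0]}'
python3 - <<'E'
from h import *
np.save("w12T.npy",camera_model("wrist")["T"])
im=capture("wrist");cv2.imwrite("pics/w12.png",im)
a=im[180:260,40:140];b=im[180:260,380:480]
cv2.imwrite("pics/w12c.png",cv2.resize(np.hstack([a,b]),None,fx=4,fy=5,interpolation=cv2.INTER_CUBIC))
E
```

```text
time: 12.3
tcp_pos: [0.6347, -0.0563, -0.0068]
tcp_rot: [-1.136, 1.321, -1.319]
contact_force: [-5.3, 1.8, 2.7]
opening: 0.0852
time: 12.6
tcp_pos: [0.6354, -0.0564, -0.0067]
tcp_rot: [-1.136, 1.321, -1.319]
contact_force: [-7.7, 1.6, 3.2]
opening: 0.0854
```

View pics/w12c.png

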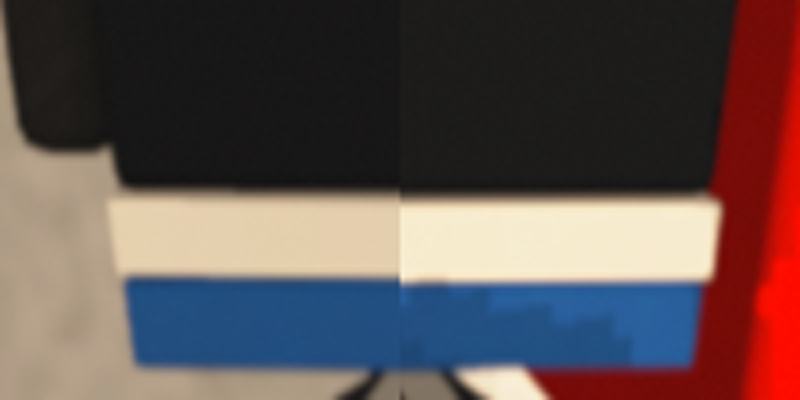

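```bash
python3 -m pendant '{"grip":[1,1,1],"xyz":[[0.5,-0.1,0],[0.5,-0.1,0],[0.5,-0.1,0]],"twist":[0,0,0]}'
python3 -m pendant '{"grip":[1,1,1],"xyz":[[0.5,-0.1,0],[0.5,-0.1,0],[0.5,-0.1,0]],"twist":[0,0,0]}'
```

```text
time: 12.95
tcp_pos: [0.6354, -0.0564, -0.0068]
tcp_rot: [-1.137, 1.322, -1.318]
contact_force: [-9.2, 1.7, 5.0]
opening: 0.0853
time: 13.25
tcp_pos: [0.6354, -0.0564, -0.0068]
tcp_rot: [-1.137, 1.323, -1.318]
contact_force: [-10.7, 2.6, 6.6]
opening: 0.0853
```

```bash
python3 -m pendant '{"grip":[1,1,1,1],"xyz":[[1,-0.2,0],[1.5,-0.2,0],[1.5,-0.2,0],[1.5,-0.2,0]],"twist":[0,0,0,0]}'
python3 -m pendant '{"grip":[1,1,1,1,1],"xyz":[[-4,0.6,0],[-10,1.5,0],[-20,3,0],[-25,4,20],[-25,4,60]],"twist":[0,0,0,0,0]}'
python3 -m pendant '{"grip":[1,1,1],"xyz":[[0,0,30],[0,0,30],[0,0,30]],"twist":[0,0,0]}'
python3 - <<'E'
from h import *
np.save("w13T.npy",camera_model("wrist")["T"])
im=capture("wrist");cv2.imwrite("pics/w13.png",im)
crop(im,120,40,420,180,2.6,"pics/w13c.png")
im=capture("scene");crop(im,205,185,330,310,4.5,"pics/s13.png")
E
```

```text
time: 13.65
tcp_pos: [0.6354, -0.0564, -0.0068]
tcp_rot: [-1.14, 1.326, -1.317]
contact_force: [-18.0, 6.6, 10.5]
opening: 0.0854
time: 14.15
tcp_pos: [0.6106, -0.0528, 0.05]
tcp_rot: [-1.14, 1.324, -1.317]
contact_force: [0.5, 0.9, -0.5]
opening: 0.0857
time: 14.45
tcp_pos: [0.6141, -0.0526, 0.0842]
tcp_rot: [-1.132, 1.318, -1.32]
contact_force: [-0.2, -0.1, -1.4]
opening: 0.0852
```

View pics/w13c.png

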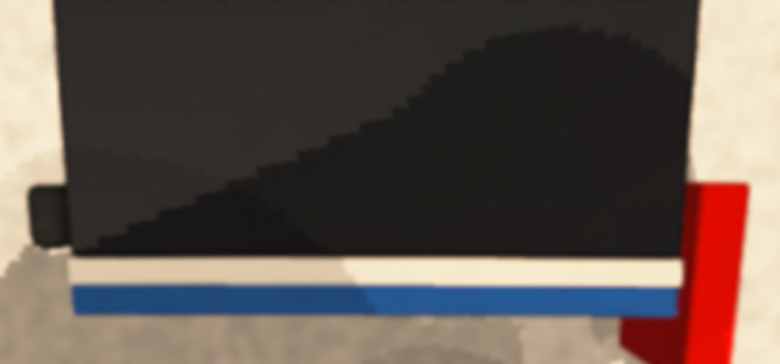

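View pics/s13.png

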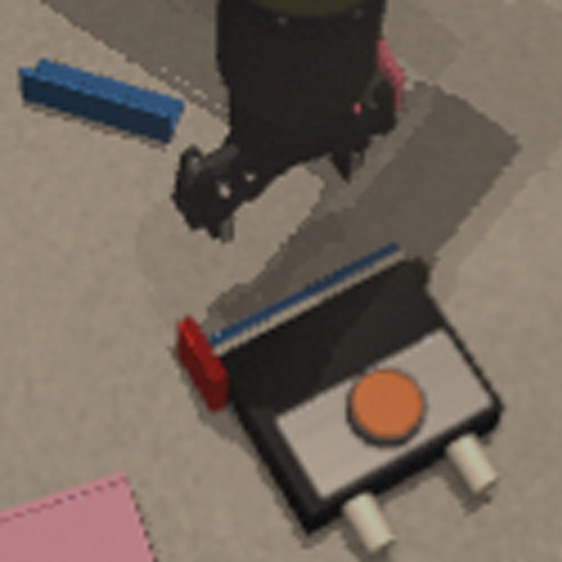

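```bash
python3 -m pendant '{"grip":[1,1],"xyz":[[-5,1,15],[-5,1,15]],"twist":[0,0]}'
python3 - <<'E'
from h import *
im=capture("top");a=cv2.imread("pics/top0.png")
cv2.imwrite("pics/t14.png",im)
print([ (int(cv2.absdiff(im,a)[y0:y1,x0:x1].max())) for x0,y0,x1,y1 in ((90,70,155,135),(110,152,150,188),(362,165,408,213))])
finish_job()
E
```

```text
time: 14.75
tcp_pos: [0.6094, -0.0521, 0.1005]
tcp_rot: [-1.133, 1.317, -1.321]
contact_force: [0.5, -0.1, 0.6]
opening: 0.0854
[116, 22, 22]
the job is handed in; nothing more can be done
```

View pics/t14.png

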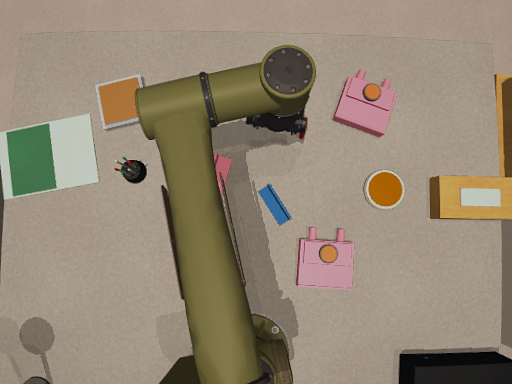

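I put the blue guard back on the black base and handed the job in at about 14.8 s. As far as the last checks show, it is fully home.

- **How it was done:** I pinched the upright, squared the guard to the face and slid its foot under the edge angle. I brought its end onto the red stop at about 3 N, released it, turned the gripper 90° and pushed low with both open fingertips. Pushing took about 5–8 N, and I finished with a seating press of about 19 N level (22 N in all).
- **Last wrist and scene pictures:** the upright lies against the bright edge along its whole length with no visible gap, and both ends are level with the base to within about 0.5 mm. I judged that it stands vertical by eye from these pictures and did not measure it.
- **Gripper:** it was clear of everything, with a contact force of about zero.
- **Bystanders:** in the before and after top pictures the stand and the case match. For the mask box the comparison showed a difference of 116. I only looked into it after handing in: the arm now covers the box's right edge in the view, and the visible part looks to be where it was.
- **What went wrong:** during the first drag at 25 N grip the guard turned about 0.09 rad in the fingers, with about 12 N of drag on the bench. I fixed this before inserting it by lifting the guard about 3 mm and gripping at 60 N.

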